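# Count along the divider rack and push the weight into the third gap

### The arm

A 6-joint arm with a two-finger parallel gripper is mounted at the origin on a cart in front of the work surface, level with it; the furniture and walls round the work are solid. World frame = base frame: x ahead of the robot, y to its left, z up, the work surface at z = 0. Lengths are in m, angles in rad, forces in N, time in s.
With the tool pointing down it reaches from about 0.3 to 0.85 m from the base axis. Payload 5.4 kg.
Tool frame: the origin (TCP) lies on the centre line of the jaws, within the pads' length; the fingertips stand 25 mm ahead of it and the grasp point (between the pads) lies 6 mm ahead of it (env.nose_length is the distance from the TCP to the fingertips, in m); z points along the fingers, y is the direction in which the jaws open and shut (so a half turn about z gives the same grasp; the last joint's range is limited). The gripper opens to 85 mm and grips with 20 to 120 N. Pads are 22 mm wide; open, the fingers measure 114 mm over their backs; the gripper's body (76 mm by 85 mm) begins 54 mm behind the grasp point. The pads swing forward as they close: fully open they stand 13 mm farther back than shut.
Start: joints at [-1.38, 0.158, 1.597, -0, 1.386, -0.21], TCP at [0.224, -0.529, 0.256] pointing down, gripper open.
Joint ranges: [-2.91, 2.91], [-0.94, 2.29], [0.18, 2.7], [-1.29, 4.43], [0.17, 2.64], [-3, 3]. Speed limits (rad/s): [2.57, 2.57, 3.14, 3.14, 3.14, 3.14].

### API

Orientations are given as a 3x3 rotation matrix whose columns are the frame's x, y, z axes.
In Python, from plant import monitor, read_camera, camera_info, env gives the robot as it stands.
- The arm moves only by the tool servo_tool, never from a script. Its argument "series" is a list of rows, each an object with "offset": the shift along the tool's x, y, z in m, a list of three; "twist": the turn, a rotation vector about the tool's x, y, z in rad, a list of three. A call has 1 to 12 rows; each row is the pose to reach, as a shift and turn from the pose commanded when the call began, along the tool's axes at that moment; what a row does not reach only later rows make up. A row lasts 1/12 s, in which the tool goes at most 41.7 mm and 7.16 degrees, less where a joint would pass 70% of its speed; a pose out of reach is approached as far as the arm can. A call with a gripper value outside its range is refused whole. "fingers" is the gripper's target within -1 to 1 (fully open at 1, half-way at 0, shut at -1), set as the call begins (left out, the last holds). The fingers move at their own pace and stop on an object; "squeeze" is the grip in N (left out, the last holds). Time passes only in rows, so rows that repeat a pose let the fingers close. It gives the time, the measured TCP pose, the force and the opening at its end, in the units of the state.
- monitor.get_state(): the state, without advancing time (a new reading comes with each control period).
- read_camera(name): name is "side" or "top"; returns (picture, depth): 400x640x3 uint8, red, green, blue; 400x640 float32, m along the optical axis (not along the pixel's ray), 0 where there is no reading.
- camera_info(name): a dict with "mtx" (3x3 intrinsics, pixels), "position" and "rotation" of the camera in the world. Camera axes: x right, y down, z forward; pixel columns grow to the right and rows downward; lengths in m; the calibration is good to about 2 mm. A picture is of the moment at which its call begins. camera_info takes no time and is no camera call.
- env.sign_off(): hands the job in, once; it reports no verdict.
The state is a dict: "time": time; "joint_positions": joint angles; "dq": joint speeds; "joint_efforts": joint torques, N m; "eef_pos": TCP position; "orientation": TCP orientation; "ft_force": force on the tool from outside, world axes, zero at the start; "wrist_torque": the same for the moment, N m; "opening": finger opening in m.
Only numpy, scipy, OpenCV 4.12 (cv2) and the standard library are available. Lean on these libraries where they do the work, as an engineer would, in place of code of your own. Each camera call takes 0.05 s, during which the arm holds its last target.

### The job

Run a fingertip along the row of sprung studs on top of the divider rack, starting at the left-hand end as the robot sees it, and press down the first, second and third stud in turn to count the gaps (a gap counts whether filled or empty); do not press the fourth. Then push the loose lead weight that lies in front of the rack, lengthwise along the table, into that third gap until it meets the rack's back wall. Only push: do not lift it off the table, and leave the weight already stored in the rack and the other things on the table where they are.

Things in the scene. Friction and masses are not known exactly. Their poses are not given: they have to be found in the camera images.
- rack: low fixed wooden rack, 106 x 280 x 50 mm (deep, wide, high), open towards the robot. Origin: on the table, mid front, 4 mm behind the dividers' rounded noses; x points into the rack, y to its left, z up. Five dividers 8 mm thick at y = +136, +68, 0, -68, -136 mm make four gaps 60 mm wide, centred at y = +102 (first), +34 (second), -34 (third), -102 mm; the table is their floor
- rail_mid (a point): middle of the top of the wooden rail that lies across the gaps: 44 mm deep (x), top 50 mm and underside 38 mm above the table, 58 mm behind the rack's origin. It carries four white round domed studs in a row along y, one over the middle of each gap (same y as the gaps), 36 mm across, their tops 12 mm above this point when up
- back_mid (a point): middle of the inner face of the rack's back wall, at table height, 96 mm behind the rack's origin: where the weight's far end comes to rest
- weight: loose grey cloth-covered lead weight, a block 100 x 44 x 26 mm of about 0.6 kg, lying in front of the rack with its long side roughly along the gaps; origin at the centre of its underside, x along its length, z up. When home against the back wall its origin is at x = 46 mm in the rack's frame and its near end stands 4 mm out of the front
- stored_weight: a second weight of the same kind, 100 x 44 x 26 mm, already stored in the first (left-hand) gap; to be left alone; origin at the centre of its underside, x along its length
- stud_1 (a joint): how far the first stud from the left is pressed down: 0 up, 0.007 m fully down; a stud counts as pressed from 0.002 m. It is sprung (about 0.4 N per mm after 0.5 N) and comes up again by itself
- stud_2 (a joint): how far the second stud from the left is pressed down: 0 up, 0.007 m fully down; a stud counts as pressed from 0.002 m. It is sprung (about 0.4 N per mm after 0.5 N) and comes up again by itself
- stud_3 (a joint): how far the third stud from the left is pressed down: 0 up, 0.007 m fully down; a stud counts as pressed from 0.002 m. It is sprung (about 0.4 N per mm after 0.5 N) and comes up again by itself
- stud_4 (a joint): how far the fourth (right-hand) stud from the left is pressed down: 0 up, 0.007 m fully down; a stud counts as pressed from 0.002 m. It is sprung (about 0.4 N per mm after 0.5 N) and comes up again by itself
- eraser: bystander: eraser block in a sleeve, 55 x 25 x 14 mm, left of the rack; origin under its centre
- loupe: bystander: black round magnifier, 43 mm across and 38 mm high, right of the rack; origin under its centre
- prints: bystander: wad of photo prints, about 103 x 135 x 29 mm, at the left near side; origin under its centre
- pencil: bystander: green pencil, 112 mm long, 7 mm thick, at the right near side; origin under its centre

How it is judged:
On the way, in this order (a step that is already met when the one before it is completed fails the run):
1. the first stud from the left is pressed down at least 2 mm (value of joint stud_1 above 0.002 m), for 0.05 s.
2. the second stud from the left is pressed down at least 2 mm (value of joint stud_2 above 0.002 m), for 0.05 s.
3. the third stud from the left is pressed down at least 2 mm (value of joint stud_3 above 0.002 m), for 0.05 s.
4. the weight is home in the third gap (x of weight in the frame of rack between 0.038 and 0.051 m and y of weight in the frame of rack between -0.046 and -0.022 m and angle between the x axis of weight and the x axis of rack, either way round below 0.2 rad and angle between weight's own z axis and vertical below 0.1 rad and height (world z) of weight below 0.005 m), for 0.2 s.
At the end, for the whole second after the job is handed in: The weight lies flat on the table in the third gap from the left, within 8 mm of the back wall, within 12 mm of the gap's middle and 0.2 rad of its direction, at rest; all studs are up again (all of step 4 and linear speed of weight below 0.01 m/s and value of joint each of stud_1, stud_2, stud_3, stud_4 below 0.0015 m); the robot touches nothing.
It fails at once if the weight is lifted or tipped (its underside's centre 8 mm up, or 0.2 rad of tilt) (height (world z) of weight above 0.008 m or angle between weight's own z axis and vertical above 0.2 rad).
It fails at once if the fourth stud is pressed down 2 mm (value of joint stud_4 above 0.002 m).
It fails at once if the stored weight is moved more than 10 mm (distance of stored_weight from where it was at the start of the episode above 0.01 m).
It fails at once if the eraser, loupe, prints or pencil is moved more than 25 mm (distance of any of eraser, loupe, prints, pencil from where it was at the start of the episode above 0.025 m).
It also fails if it takes over 58 s, if anything falls off the work surface, if the arm or the gripper's body presses on something with over 40 N, if the wrist force passes 120 N, or if a joint passes its speed limit or range.

## Working session

There is one attempt and no reset: what is moved stays moved. The work goes in short steps, Python scripts to look and compute and a tool call to move; the robot and the scene stay as the last step left them, time stands still between calls to the robot, and variables do not carry over. Pictures are saved under pics/ and viewed, and the job is handed in when it is done.

Besides the shell and the picture viewer there is one more tool, called after "Emit:" by a JSON object that holds its "fn" and its "kwargs". servo_tool: Moves the arm, as the interface text tells. Its arguments: {"type":"object","properties":{"series":{"type":"array","items":{"type":"object","properties":{"offset":{"type":"array","items":{"type":"number"}},"twist":{"type":"array","items":{"type":"number"}}}}},"fingers":{"type":"number"},"squeeze":{"type":"number"}},"required":["series"]}

```bash
mkdir -p pics; ls
python3 - <<'E'
from plant import monitor, read_camera, camera_info, env
import cv2,numpy as np
s=monitor.get_state()
for k,v in s.items(): print(k,np.round(v,4).tolist())
print(env.nose_length)
for n in("side","top"):
    c,d=read_camera(n); i=camera_info(n); print(n,i)
    cv2.imwrite(f"pics/{n}0.png",c[:,:,::-1]); np.savez(f"pics/{n}0.npz",c=c,d=d,K=i["mtx"],p=i["position"],R=i["rotation"])
E
```

```text
pics
time 0.0
joint_positions [-1.3801, 0.1591, 1.5982, 0.0, 1.3862, -0.2101]
dq [0.0005, -0.0002, 0.0002, 0.0015, 0.0005, 0.0013]
joint_efforts [-0.0018, -39.5995, -33.1433, -0.0004, 0.0085, -0.0]
eef_pos [0.2242, -0.5289, 0.2553]
orientation [[0.9207, 0.3902, -0.0004], [0.3902, -0.9207, 0.0019], [0.0004, -0.0019, -1.0]]
ft_force [-0.1961, -0.1087, -0.0454]
wrist_torque [0.021, 0.0191, 0.0231]
opening 0.0852
0.025
side {'mtx': array([[382.79212665,   0.        , 319.38295698],
       [  0.        , 382.79212665, 197.15404502],
       [  0.        ,   0.        ,   1.        ]]), 'position': array([ 0.37990703, -0.84542932,  0.66278352]), 'rotation': array([[ 0.985317  , -0.0870192 ,  0.14689475],
       [-0.17042319, -0.55323994,  0.81540266],
       [ 0.01031235, -0.82846438, -0.55994681]])}
top {'mtx': array([[474.41850693,   0.        , 319.89033458],
       [  0.        , 474.41850693, 200.80651338],
       [  0.        ,   0.        ,   1.        ]]), 'position': array([0.41217884, 0.03072842, 1.50512556]), 'rotation': array([[-0.01601837, -0.99487346,  0.09985092],
       [-0.99977656,  0.01731437,  0.01212622],
       [-0.01379291, -0.09963437, -0.99492851]])}
```

View pics/top0.png

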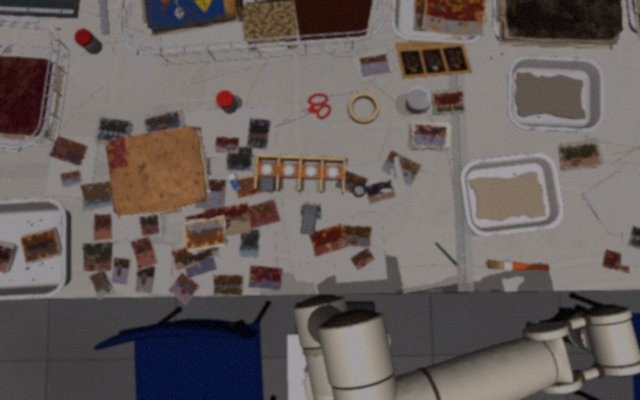

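View pics/side0.png

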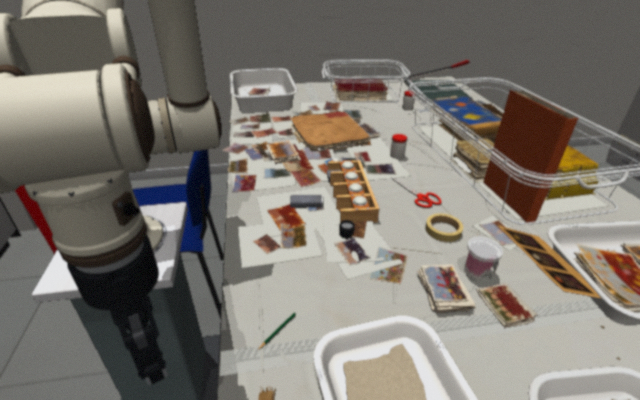

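The top view shows the rack at about (255–347, 155–190) with four white studs on row ~171. The loose weight is at about (311, 218), the stored one at (267, 183), the loupe at (359, 190) and the pencil at (445, 253). I'll zoom in.

Run:
```python
import cv2
a=cv2.imread("pics/top0.png")[140:250,225:375]; cv2.imwrite("pics/topz.png",cv2.resize(a,None,fx=5,fy=5,interpolation=cv2.INTER_CUBIC))
a=cv2.imread("pics/side0.png")[140:260,270:400]; cv2.imwrite("pics/sidez.png",cv2.resize(a,None,fx=5,fy=5,interpolation=cv2.INTER_CUBIC))
```

```text
(no output)
```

View pics/topz.png

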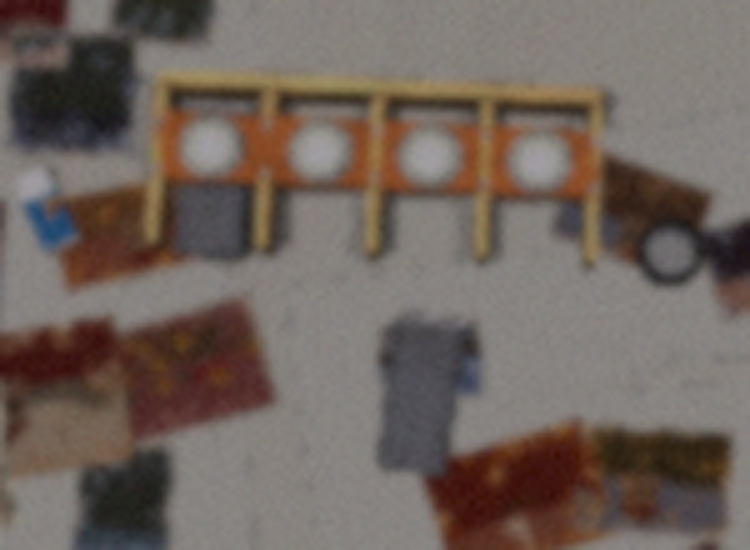

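View pics/sidez.png

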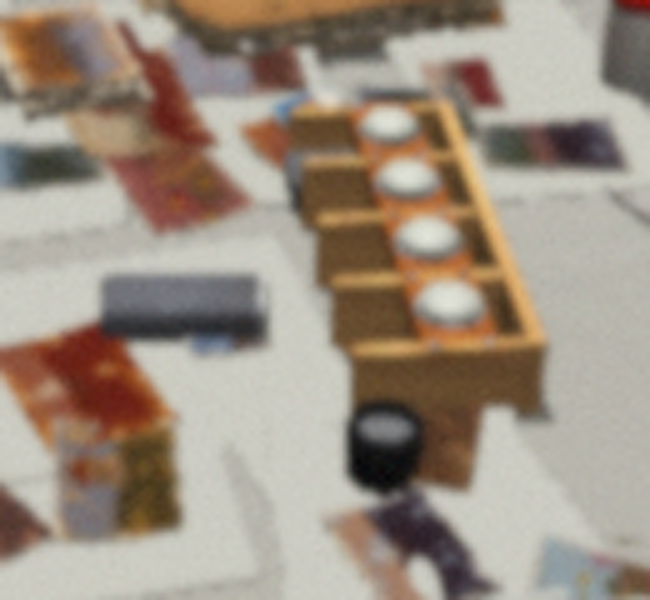

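The zoom shows stud centres at about (212,147), (321,152), (430,156) and (539,161). The weight spans (380–462, 318–475) and is tilted slightly. Next I'll measure them.

```bash
cat > h.py <<'E'
import numpy as np,cv2
def ld(n): 
    z=np.load(f"pics/{n}.npz"); return z
def ray(z,uv,h):
    uv=np.atleast_2d(uv).astype(float)
    d=np.c_[(uv-[z['K'][0,2],z['K'][1,2]])/z['K'][0,0],np.ones(len(uv))]@z['R'].T
    return z['p']+d*((h-z['p'][2])/d[:,2])[:,None]
def proj(z,P):
    q=(np.atleast_2d(P)-z['p'])@z['R']; return q[:,:2]/q[:,2:]*z['K'][0,0]+[z['K'][0,2],z['K'][1,2]]
def blobs(m,lo,hi):
    n,l,st,c=cv2.connectedComponentsWithStats(m.astype(np.uint8))
    return [(c[i],st[i,4],l==i) for i in range(1,n) if lo<st[i,4]<hi]
E
python3 - <<'E'
from h import *
for n,roi,h in(("top0",(253,155,350,192),.0585),("side0",(330,150,385,225),.0585)):
    z=ld(n);c=z['c'].astype(int);x0,y0,x1,y1=roi
    sub=c[y0:y1,x0:x1]; hs=cv2.cvtColor(z['c'],cv2.COLOR_RGB2HSV)[y0:y1,x0:x1]
    m=(hs[:,:,1]<50)&(hs[:,:,2]>150)
    for b in blobs(m,20,600):
        uv=b[0]+[x0,y0]; print(n,uv.round(1),b[1],ray(z,uv,h).round(4),"depth",z['d'][int(uv[1]),int(uv[0])])
    if n=="top0":
        m=(hs[:,:,0]<35)&(hs[:,:,1]>90)
    # depth points
z=ld("top0");c=z['c']
hs=cv2.cvtColor(c,cv2.COLOR_RGB2HSV)
# weight mask
for (x0,y0,x1,y1) in((296,198,325,238),(255,170,280,195)):
    s=c[y0:y1,x0:x1].astype(int).sum(2)/3;hh=hs[y0:y1,x0:x1]
    v,u=np.mgrid[y0:y1,x0:x1];d=z['d'][y0:y1,x0:x1]
    P=np.c_[(u.ravel()-z['K'][0,2])/z['K'][0,0],(v.ravel()-z['K'][1,2])/z['K'][0,0],np.ones(u.size)]*d.ravel()[:,None]
    P=P@z['R'].T+z['p']; Z=P[:,2].reshape(u.shape)
    print((Z*1000).astype(int)[::3,::2])
    print(s.astype(int)[::3,::2])
E
```

```text
top0 [266.3 169. ] 38 [[0.6589 0.2123 0.0585]] depth 1.4616113
top0 [288.4 169.7] 36 [[0.6557 0.144  0.0585]] depth 1.4653387
top0 [310.2 170.8] 37 [[0.6509 0.0766 0.0585]] depth 1.4574169
top0 [332.2 171.8] 40 [[0.6466 0.0091 0.0585]] depth 1.4592799
side0 [361.5 155.7] 455 [[0.7211 0.2581 0.0585]] depth 1.4073293
side0 [347.4 164.3] 44 [[0.6604 0.2076 0.0585]] depth 1.230909
side0 [378.1 191.9] 518 [[0.7106 0.0351 0.0585]] depth 1.2183747
side0 [351.2 174.8] 51 [[0.6566 0.1407 0.0585]] depth 1.1821351
side0 [355.1 186.6] 56 [[0.6518 0.0726 0.0585]] depth 1.1231891
side0 [333.4 209.8] 250 [[ 0.5652 -0.0313  0.0585]] depth 1.1277269
side0 [359.5 199.9] 70 [[0.6469 0.0036 0.0585]] depth 1.0673248
side0 [369.4 222.8] 23 [[ 0.6455 -0.1016  0.0585]] depth 1.0732191
[[   2    8 1505    0    6    2    6    6    3   -2    3    0    2    2
     6]
 [  10    3    5    0    4   -1    4    5    7    1    6    8    3    2
     7]
 [   2    3    3    6   24   29   27   24   23   29   26   11    4    4
     7]
 [   0    8    0    3   28   27   27   24   27   27   22   10    9    5
     6]
 [   4  
[... 1850 characters left out ...]
3  6 29 30 21 26 27 27 21  2 48 18]
 [46 27  5 31 26 29 33 29 18 27 -2 52 11]
 [48 27 19 31 30 19 28 28 21 25  0 48 15]
 [10 11  9 20 20 19 17 19 22  8  0  3 -1]
 [ 8  3  5  7  0  6 -1  3  4 -2  0  7  0]]
[[113  98  90 118 147 157 158 153 131  92  80  81  83]
 [119 106  85  98 125 135 134 124 101  85  78  93  83]
 [115  89  60  69  72  73  71  71  66  67  68 101  73]
 [113  76  55  75  78  78  78  76  78  63  65 112  69]
 [113  64  47  69  79  79  79  79  78  55  67 109  67]
 [109  57  55  73  80  82  79  81  78  52  68 110  63]
 [ 79  50  58  71  83  81  83  80  79  54  70  98  63]
 [ 52  68  67  74  91  89  79  75  75  78 108 108 101]
 [109 115 128 128 127 131 134 126 123 123 128 131 129]]
```

Run:
```python
from h import *
S={}
for n,roi in(("top0",(258,160,342,182)),("side0",(337,155,372,212))):
    z=ld(n);x0,y0,x1,y1=roi
    hs=cv2.cvtColor(z['c'],cv2.COLOR_RGB2HSV)[y0:y1,x0:x1].astype(int)
    m=(hs[:,:,1]<70)&(hs[:,:,2]>(125 if n=="top0" else 135))
    S[n]=[]
    for b in blobs(m,60,250):
        S[n].append(b[0]+[x0,y0]); print(n,(b[0]+[x0,y0]).round(1),b[1],ray(z,b[0]+[x0,y0],.057).round(4))
zt,zs=ld("top0"),ld("side0")
if len(S["top0"])==4==len(S["side0"]):
    # triangulate
    def P(z): R=z['R'].T; return z['K']@np.c_[R,-R@z['p']]
    A=sorted(S["top0"],key=lambda a:a[0]);B=sorted(S["side0"],key=lambda a:a[1])
    X=cv2.triangulatePoints(P(zt),P(zs),np.array(A).T,np.array(B).T);print((X[:3]/X[3]).T.round(4))
z=zt;c=z['c']
for (x0,y0,x1,y1) in((294,196,327,240),):
    v,u=np.mgrid[y0:y1,x0:x1];d=cv2.medianBlur(z['d'],3)[y0:y1,x0:x1]
    Q=np.c_[(u.ravel()-z['K'][0,2])/z['K'][0,0],(v.ravel()-z['K'][1,2])/z['K'][0,0],np.ones(u.size)]*d.ravel()[:,None]
    Z=(Q@z['R'].T+z['p'])[:,2].reshape(u.shape)
    m=(Z>.014)&(Z<.06)
    b=max(blobs(m,50,1500),key=lambda b:b[1]); mm=b[2]
    pts=ray(z,np.c_[u[mm],v[mm]],.026)[:,:2].astype(np.float32)
    r=cv2.minAreaRect(pts*1000);print(b[1],"area mm2",b[1]*(1.48/474*1000)**2,r,pts.mean(0))
    w,V=np.linalg.eigh(np.cov(pts.T));print(np.sqrt(12*w),V[:,1])
    print(proj(z,np.r_[pts.mean(0),.026]))
zs=ld("side0")
c=zs['c'][185:220,280:335].astype(int).sum(2)//3;print(c[::2,::2])
```

```text
top0 [287.9 169.1] 102 [[0.6578 0.1457 0.057 ]]
top0 [310.1 170. ] 108 [[0.6537 0.0772 0.057 ]]
top0 [266.1 168.8] 92 [[0.6598 0.2131 0.057 ]]
top0 [332.2 170.8] 114 [[0.6499 0.0089 0.057 ]]
side0 [347.3 156.8] 93 [[0.6725 0.2605 0.057 ]]
side0 [347.3 164.2] 63 [[0.6608 0.211  0.057 ]]
side0 [368.3 176.6] 74 [[0.707  0.1249 0.057 ]]
side0 [351.2 175.1] 70 [[0.657  0.1417 0.057 ]]
side0 [355.1 187.1] 80 [[0.6518 0.0727 0.057 ]]
side0 [359.5 200.1] 96 [[0.6473 0.0049 0.057 ]]
459 area mm2 4474.859798109277 ((507.67626953125, 85.48487854003906), (45.087745666503906, 99.33219146728516), 82.1840591430664) [0.50766176 0.08564515]
[0.04504304 0.09983817] [-0.98990545  0.14172935]
[[308.35423091 217.88029626]]
[[196 192 193 185 182 182 182 172 175 167 137 109 117 115 136 145 161 173
  178 178 180 180 180 177 175 131  92  96]
 [171 167 176 177 174 176 180 179 178 177 167 159 174 167 173 180 177 182
  186 188 185 190 188 178 179 169 143  82]
 [179 179 180 177 180 181 179 178 183 180 178 185 187 187 194 194 197 196
  198 199 198 201 198 186 178 177 153  81]
 [179 180 182 180 180 187 188 187 194
[... 1018 characters left out ...]
 83  69  62  54  57  55  63  94 160 185 180 182 184 177 148 126 135 138
  114 111 128 149 183 201 200 200 201 194]
 [ 54  57  55  58  60  59  63  78 144 193 199 202 199 199 183 165 175 173
  176 184 191 195 199 200 198 200 200 200]
 [ 67  54  54  57  67  94  92  80 101 170 198 200 202 201 198 197 196 199
  199 199 200 199 202 201 200 200 199 201]
 [102  69  52  56  61  73  72  66  88 134 180 198 198 199 201 198 199 199
  197 199 198 199 202 199 199 198 199 201]
 [143 107  63  57  54  56  50  57  73  92 139 188 199 199 199 200 200 200
  199 198 200 196 198 200 200 198 200 204]
 [122 105  67  53  53  52  49  50  55  68  98 157 198 198 198 199 199 200
  200 199 199 198 200 200 199 202 201 201]]
```

```bash
cat > go.py <<'E'
import sys,numpy as np
from scipy.spatial.transform import Rotation as Ro
from plant import monitor
x,y,z,yaw=map(float,sys.argv[1:5]); s=monitor.get_state()
R=np.array(s['orientation']);p=np.array(s['eef_pos'])
c,n=np.cos(yaw),np.sin(yaw); D=np.array([[c,n,0],[n,-c,0],[0,0,-1.]])
print("t",s['time'],"p",p.round(4),"yaw",np.arctan2(R[1,0],R[0,0]).round(4),"F",np.round(s['ft_force'],2),"open",s['opening'])
print("offset",(R.T@(np.array([x,y,z])-p)).round(4),"twist",Ro.from_matrix(R.T@D).as_rotvec().round(4))
E
python3 go.py .66 .211 .14 -.061
python3 - <<'E'
from h import *
z=ld("side0");print(ray(z,[(290.5,194.8),(321,194.8),(290,203),(321.5,203)],.026).round(4))
c,s=np.cos(-.142),np.sin(-.142)
for zz in("side0","top0"):
  print(zz,proj(ld(zz),[[.5077+a*c-b*s,.0855+a*s+b*c,.026] for a in(-.05,.05) for b in(.022,-.022)]).round(1).tolist())
E
```

```text
t 0.1 p [ 0.2242 -0.5289  0.2554] yaw 0.4008 F [ 0.59 -0.09 -0.77] open 0.08544413926171351
offset [ 0.6899 -0.5111  0.1165] twist [-0.0017  0.      0.4618]
[[0.4637 0.1077 0.026 ]
 [0.5539 0.0935 0.026 ]
 [0.4576 0.0653 0.026 ]
 [0.5479 0.051  0.026 ]]
side0 [[289.5, 193.7], [288.9, 202.0], [322.7, 193.4], [323.3, 201.7]]
top0 [[299.3, 232.9], [313.4, 234.7], [303.5, 201.2], [317.4, 202.9]]
```

Emit:
{"fn": "servo_tool", "kwargs": {"series": [{"offset":[0.03,-0.02,0.005],"twist":[0,0,0.02]},{"offset":[0.06,-0.045,0.01],"twist":[0,0,0.06]},{"offset":[0.69,-0.511,0.1165],"twist":[-0.0017,0,0.4618]},{"offset":[0.69,-0.511,0.1165],"twist":[-0.0017,0,0.4618]},{"offset":[0.69,-0.511,0.1165],"twist":[-0.0017,0,0.4618]},{"offset":[0.69,-0.511,0.1165],"twist":[-0.0017,0,0.4618]},{"offset":[0.69,-0.511,0.1165],"twist":[-0.0017,0,0.4618]},{"offset":[0.69,-0.511,0.1165],"twist":[-0.0017,0,0.4618]},{"offset":[0.69,-0.511,0.1165],"twist":[-0.0017,0,0.4618]},{"offset":[0.69,-0.511,0.1165],"twist":[-0.0017,0,0.4618]},{"offset":[0.69,-0.511,0.1165],"twist":[-0.0017,0,0.4618]},{"offset":[0.69,-0.511,0.1165],"twist":[-0.0017,0,0.4618]}], "fingers": -1, "squeeze": 20}}

```text
time: 1.1
eef_pos: [0.4697, -0.1115, 0.1905]
orientation: [[0.998, -0.061, 0.0], [-0.061, -0.998, -0.002], [0.0, 0.002, -1.0]]
ft_force: [0.8, -0.9, -0.3]
opening: 0.0
```

```bash
python3 go.py .66 .211 .14 -.061
```

```text
t 1.1 p [ 0.4697 -0.1115  0.1905] yaw -0.061 F [ 0.8  -0.9  -0.33] open 2.982046258193336e-05
offset [ 0.1703 -0.3336  0.05  ] twist [ 0.0017 -0.0003  0.    ]
```

Emit:
{"fn": "servo_tool", "kwargs": {"series": [{"offset":[0.17,-0.3335,0.05]},{"offset":[0.17,-0.3335,0.05]},{"offset":[0.17,-0.3335,0.05]},{"offset":[0.17,-0.3335,0.05]},{"offset":[0.17,-0.3335,0.05]},{"offset":[0.17,-0.3335,0.05]},{"offset":[0.17,-0.3335,0.05]},{"offset":[0.17,-0.3335,0.05]},{"offset":[0.17,-0.3335,0.05]},{"offset":[0.17,-0.3335,0.05]},{"offset":[0.17,-0.3335,0.05]},{"offset":[0.17,-0.3335,0.05]}]}}

```text
invalid input
```

```bash
python3 go.py .66 .211 .095 -.061
python3 - <<'E'
from plant import read_camera
import cv2
for n,(x0,y0,x1,y1) in(("top",(225,130,375,250)),("side",(250,60,450,260))):
    c,d=read_camera(n); cv2.imwrite(f"pics/{n}1.png",cv2.resize(c[y0:y1,x0:x1,::-1],None,fx=3,fy=3))
E
```

```text
t 1.1 p [ 0.4697 -0.1115  0.1905] yaw -0.061 F [ 0.8  -0.9  -0.33] open 2.982046258193336e-05
offset [ 0.1703 -0.3337  0.095 ] twist [ 0.0017 -0.0003  0.    ]
```

View pics/side1.png

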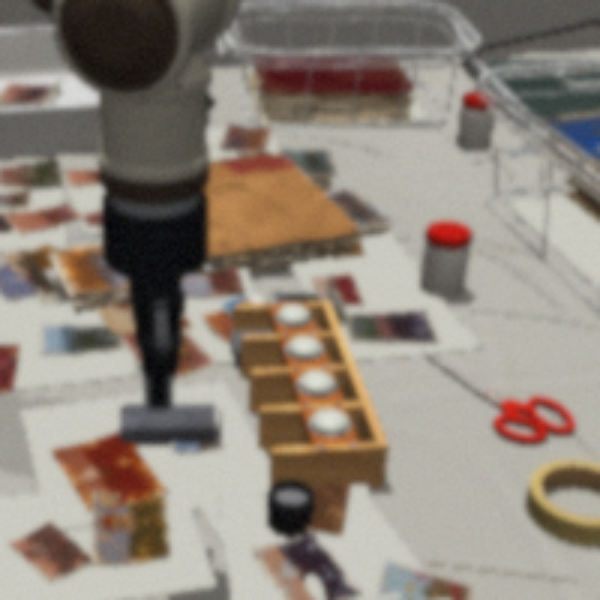

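The call was refused because each row needs a twist. Before going on I'll check that the hand in this picture (tip at about pixel (303,193) full-frame) is where the robot reports it.

```bash
python3 go.py .66 .211 .14 -.061
python3 - <<'E'
from h import *
print(proj(ld("side0"),[[.4697,-.1115,.1655],[.4697,-.1115,.30]]),proj(ld("top0"),[[.4697,-.1115,.1655]]))
E
```

```text
t 1.2 p [ 0.4701 -0.1082  0.1895] yaw -0.0538 F [-0.6  -0.27  0.76] open -0.00012094109793915602
offset [ 0.1725 -0.3289  0.0497] twist [-0.0013  0.0015  0.0072]
[[301.43561509 196.34938333]
 [300.42831152 143.92459568]] [[376.58297325 226.99077027]]
```

View pics/top1.png

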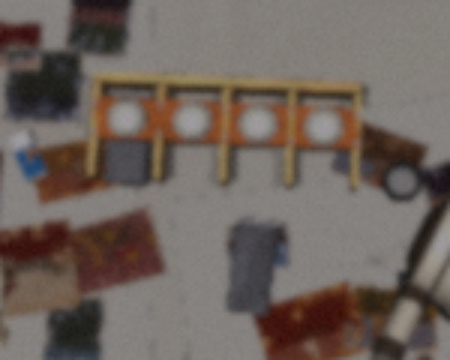

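The pictures agree with the reported pose: the dark tip just lines up with the weight in the side view, and the top view is unchanged. Moving on to above stud 1.

Emit:
{"fn": "servo_tool", "kwargs": {"series": [{"offset":[0.1725,-0.329,0.05],"twist":[0,0,0.007]},{"offset":[0.1725,-0.329,0.05],"twist":[0,0,0.007]},{"offset":[0.1725,-0.329,0.05],"twist":[0,0,0.007]},{"offset":[0.1725,-0.329,0.05],"twist":[0,0,0.007]},{"offset":[0.1725,-0.329,0.05],"twist":[0,0,0.007]},{"offset":[0.1725,-0.329,0.05],"twist":[0,0,0.007]},{"offset":[0.1725,-0.329,0.05],"twist":[0,0,0.007]},{"offset":[0.1725,-0.329,0.05],"twist":[0,0,0.007]},{"offset":[0.1725,-0.329,0.05],"twist":[0,0,0.007]},{"offset":[0.1725,-0.329,0.05],"twist":[0,0,0.007]},{"offset":[0.1725,-0.329,0.05],"twist":[0,0,0.007]},{"offset":[0.1725,-0.329,0.05],"twist":[0,0,0.007]}]}}

```text
time: 2.2
eef_pos: [0.6613, 0.2033, 0.1399]
orientation: [[0.998, -0.068, -0.001], [-0.068, -0.998, -0.002], [-0.001, 0.002, -1.0]]
ft_force: [-0.8, -0.9, 0.7]
opening: -0.0003
```

```bash
python3 - <<'E'
from plant import read_camera
import cv2
for n,(x0,y0,x1,y1) in(("side",(250,60,450,260)),):
    c,d=read_camera(n); cv2.imwrite(f"pics/{n}2.png",cv2.resize(c[y0:y1,x0:x1,::-1],None,fx=3,fy=3))
E
python3 go.py .66 .211 .0945 -.061
```

```text
t 2.25 p [0.6614 0.2028 0.1406] yaw -0.0691 F [-1.75  0.41  0.63] open -0.00010098141492797599
offset [-0.002  -0.0082  0.046 ] twist [ 0.0022 -0.0001 -0.0081]
```

View pics/side2.png

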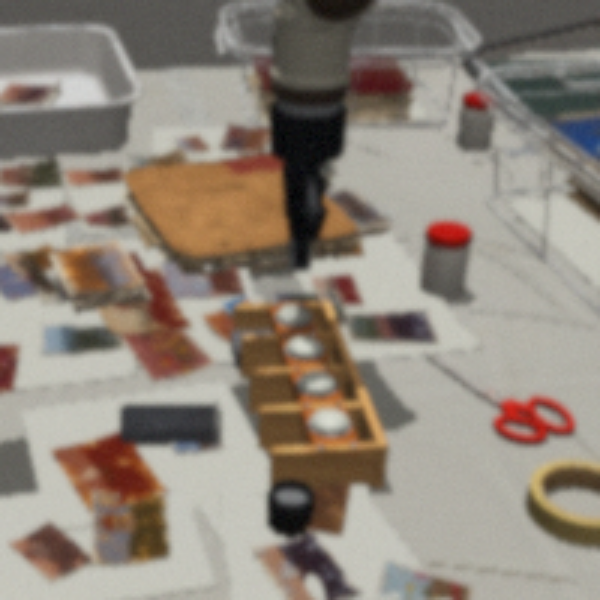

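The fingertip hangs above stud 1 (stud at about (293,315), tip at (300,265)), 8 mm short in y. I'll correct that while descending to just over the stud.

Emit:
{"fn": "servo_tool", "kwargs": {"series": [{"offset":[-0.001,-0.004,0.015],"twist":[0,0,-0.004]},{"offset":[-0.002,-0.008,0.03],"twist":[0.002,0,-0.008]},{"offset":[-0.002,-0.008,0.046],"twist":[0.002,0,-0.008]},{"offset":[-0.002,-0.008,0.046],"twist":[0.002,0,-0.008]},{"offset":[-0.002,-0.008,0.046],"twist":[0.002,0,-0.008]},{"offset":[-0.002,-0.008,0.046],"twist":[0.002,0,-0.008]}]}}

```text
time: 2.75
eef_pos: [0.66, 0.212, 0.0945]
orientation: [[0.998, -0.06, 0.0], [-0.06, -0.998, 0.0], [0.0, -0.0, -1.0]]
ft_force: [-0.4, 0.5, 1.3]
opening: -0.0002
```

```bash
python3 go.py .66 .211 .082 -.061
```

```text
t 2.75 p [0.66   0.212  0.0945] yaw -0.0603 F [-0.37  0.49  1.32] open -0.00015655472537900883
offset [0.     0.001  0.0125] twist [-0.0004 -0.0003  0.0007]
```

Emit:
{"fn": "servo_tool", "kwargs": {"series": [{"offset":[0,0.001,0.006],"twist":[0,0,0]},{"offset":[0,0.001,0.01],"twist":[0,0,0]},{"offset":[0,0.001,0.0125],"twist":[0,0,0]},{"offset":[0,0.001,0.0125],"twist":[0,0,0]},{"offset":[0,0.001,0.0125],"twist":[0,0,0]},{"offset":[0,0.001,0.0125],"twist":[0,0,0]}]}}

```text
time: 3.25
eef_pos: [0.6605, 0.2111, 0.0825]
orientation: [[0.998, -0.06, 0.001], [-0.06, -0.998, 0.0], [0.001, -0.0, -1.0]]
ft_force: [0.7, -0.5, 3.0]
opening: 0.0001
```

```bash
python3 - <<'E'
from plant import read_camera,monitor
import cv2,numpy as np
for n,(x0,y0,x1,y1) in(("side",(320,120,400,220)),):
    c,d=read_camera(n); cv2.imwrite(f"pics/{n}3.png",cv2.resize(c[y0:y1,x0:x1,::-1],None,fx=6,fy=6))
F=[]
for i in range(6):
    read_camera("side");F.append(monitor.get_state()['ft_force'])
print(np.mean(F,0))
E
python3 go.py .66 .211 .082 -.061
```

```text
[ 1.54396345 -0.72793044  2.15352528]
t 3.6 p [0.6603 0.2112 0.0822] yaw -0.0601 F [ 1.52 -1.44  2.31] open -0.00010380564684522499
offset [-0.0003  0.0002  0.0002] twist [-0.0005 -0.0011  0.0009]
```

View pics/side3.png

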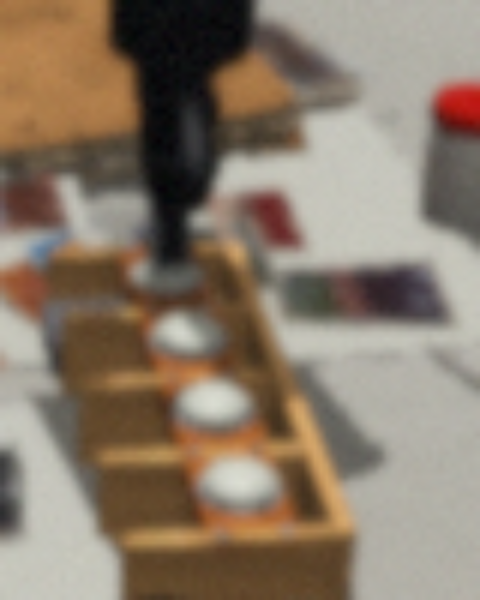

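The tip sits on stud 1 with about 2.2 N of upward force, and the stud looks lower than its neighbours. I'll press 1 mm more, lift, and move 68 mm to stud 2.

Emit:
{"fn": "servo_tool", "kwargs": {"series": [{"offset":[0,0,0.001],"twist":[0,0,0]},{"offset":[0,0,0.001],"twist":[0,0,0]},{"offset":[0,0,-0.008],"twist":[0,0,0]},{"offset":[0,0.005,-0.015],"twist":[0,0,0]},{"offset":[0,0.025,-0.015],"twist":[0,0,0]},{"offset":[0,0.045,-0.015],"twist":[0,0,0]},{"offset":[0,0.063,-0.015],"twist":[0,0,0]},{"offset":[0,0.068,-0.012],"twist":[0,0,0]},{"offset":[0,0.068,-0.006],"twist":[0,0,0]},{"offset":[0,0.068,0],"twist":[0,0,0]},{"offset":[0,0.068,0.001],"twist":[0,0,0]},{"offset":[0,0.068,0.001],"twist":[0,0,0]}]}}

```text
time: 4.6
eef_pos: [0.6557, 0.1439, 0.0806]
orientation: [[0.998, -0.059, -0.0], [-0.059, -0.998, -0.0], [-0.0, 0.0, -1.0]]
ft_force: [-0.9, -0.8, 2.5]
opening: -0.0001
```

```bash
python3 - <<'E'
from plant import read_camera,monitor
import cv2,numpy as np
for n,(x0,y0,x1,y1) in(("side",(320,120,400,220)),):
    c,d=read_camera(n); cv2.imwrite(f"pics/{n}4.png",cv2.resize(c[y0:y1,x0:x1,::-1],None,fx=6,fy=6))
F=[]
for i in range(5):
    read_camera("side");F.append(monitor.get_state()['ft_force'])
print(np.mean(F,0))
E
python3 go.py .6565 .143 .081 -.061
```

```text
[-1.50441181 -1.06656408  2.56208111]
t 4.9 p [0.6557 0.1439 0.081 ] yaw -0.0596 F [-1.37 -0.72  2.37] open 7.304426249774578e-05
offset [ 0.0008  0.0009 -0.    ] twist [-0.0008  0.0001  0.0014]
```

View pics/side4.png

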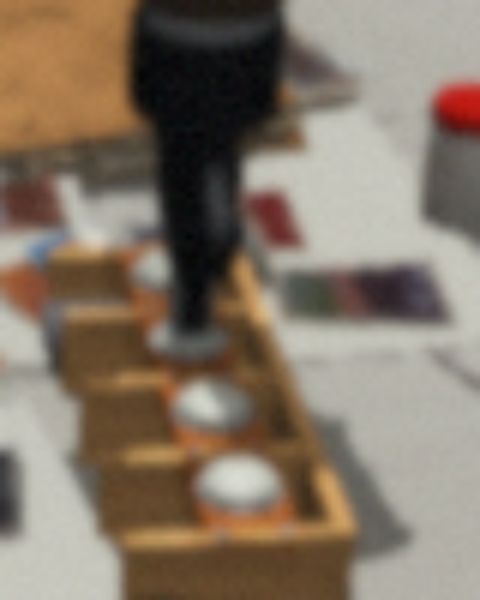

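Stud 2 is pressed: about 2.6 N, with a visibly flattened dome under the tip at (190,335). Stud 1 is up again. Next is stud 3.

Emit:
{"fn": "servo_tool", "kwargs": {"series": [{"offset":[0,0,-0.008],"twist":[0,0,0]},{"offset":[0,0.005,-0.015],"twist":[0,0,0]},{"offset":[0,0.025,-0.015],"twist":[0,0,0]},{"offset":[0,0.045,-0.015],"twist":[0,0,0]},{"offset":[0,0.063,-0.015],"twist":[0,0,0]},{"offset":[0,0.068,-0.012],"twist":[0,0,0]},{"offset":[0,0.068,-0.006],"twist":[0,0,0]},{"offset":[0,0.068,0],"twist":[0,0,0]},{"offset":[0,0.068,0],"twist":[0,0,0]},{"offset":[0,0.068,0],"twist":[0,0,0]}]}}

```text
time: 5.73
eef_pos: [0.6521, 0.076, 0.081]
orientation: [[0.998, -0.059, 0.001], [-0.059, -0.998, -0.0], [0.001, 0.0, -1.0]]
ft_force: [0.4, -1.9, 2.6]
opening: -0.0
```

```bash
python3 - <<'E'
from plant import read_camera,monitor
import cv2,numpy as np
for n,(x0,y0,x1,y1) in(("side",(320,120,400,220)),):
    c,d=read_camera(n); cv2.imwrite(f"pics/{n}5.png",cv2.resize(c[y0:y1,x0:x1,::-1],None,fx=6,fy=6))
F=[]
for i in range(5):
    read_camera("side");F.append(monitor.get_state()['ft_force'])
print(np.mean(F,0))
E
python3 go.py .6525 .075 .081 -.061
```

```text
[ 0.46162622 -1.05047937  2.97438197]
t 6.0333 p [0.6521 0.076  0.0811] yaw -0.0597 F [ 0.62 -1.01  3.12] open 0.0002407178894404316
offset [0.0005 0.001  0.0001] twist [-0.0008 -0.0009  0.0013]
```

View pics/side5.png

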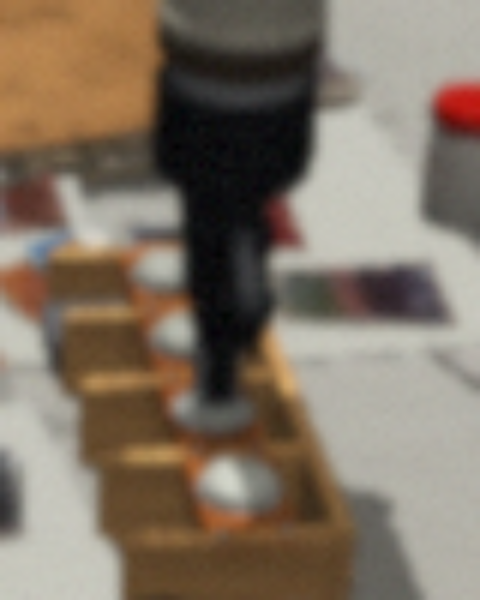

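Stud 3 is pressed, at about 3.0 N and visibly low, and studs 1 and 2 are up. Now I'll lift, go back behind the weight's near end, and open the fingers partly for a stable two-finger push.

Emit:
{"fn": "servo_tool", "kwargs": {"series": [{"offset":[0,0,-0.02],"twist":[0,0,0]},{"offset":[-0.005,0,-0.05],"twist":[0,0,0]},{"offset":[-0.03,0,-0.06],"twist":[0,0,0]},{"offset":[-0.06,0,-0.06],"twist":[0,0,0]},{"offset":[-0.095,0,-0.06],"twist":[0,0,0]},{"offset":[-0.13,0,-0.06],"twist":[0,0,0]},{"offset":[-0.165,0,-0.06],"twist":[0,0,0]},{"offset":[-0.2,0,-0.06],"twist":[0,0,0]},{"offset":[-0.225,0,-0.06],"twist":[0,0,0]},{"offset":[-0.237,0,-0.06],"twist":[0,0,0]},{"offset":[-0.237,0,-0.06],"twist":[0,0,0]},{"offset":[-0.237,0,-0.06],"twist":[0,0,0]}], "fingers": -0.67}}

```text
time: 7.03
eef_pos: [0.415, 0.09, 0.1406]
orientation: [[0.998, -0.06, 0.001], [-0.06, -0.998, 0.001], [0.001, -0.001, -1.0]]
ft_force: [0.9, 0.4, -0.2]
opening: 0.0142
```

```bash
python3 - <<'E'
from plant import read_camera,monitor
import cv2,numpy as np
for n,(x0,y0,x1,y1) in(("side",(230,100,430,250)),("top",(225,130,375,250))):
    c,d=read_camera(n); cv2.imwrite(f"pics/{n}6.png",cv2.resize(c[y0:y1,x0:x1,::-1],None,fx=4,fy=4))
E
python3 go.py .415 .0895 .037 -.061
```

```text
t 7.1333 p [0.4162 0.0897 0.141 ] yaw -0.0601 F [ 0.95 -0.51  0.92] open 0.014024181025451759
offset [-0.0013  0.0003  0.104 ] twist [-0.0006 -0.0012  0.0009]
```

View pics/side6.png

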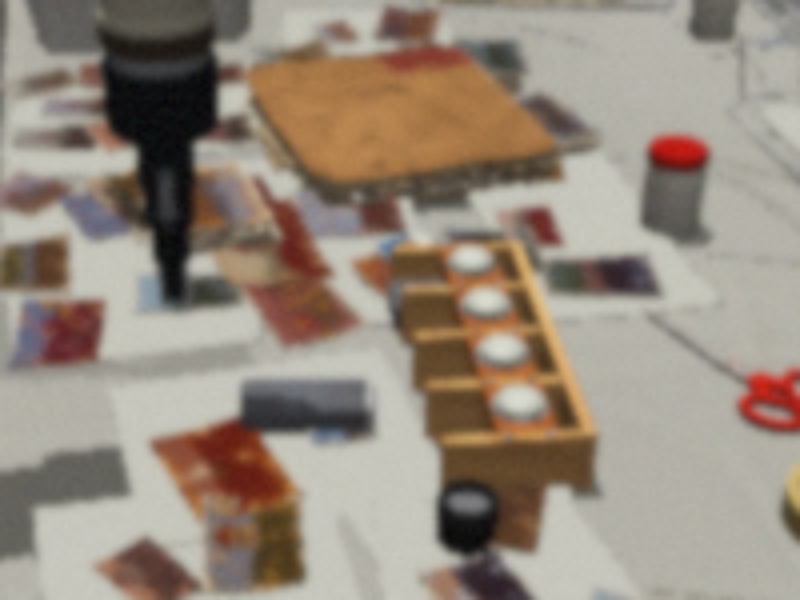

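View pics/top6.png

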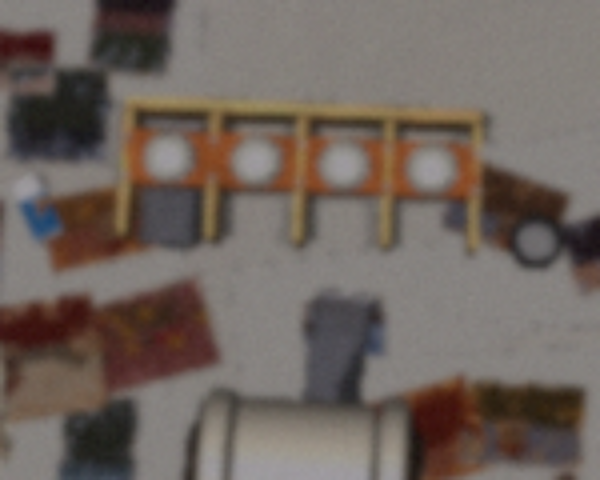

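All studs are up, the weight is untouched (about (305–380, 290–400) in the top zoom), and the fingertips are behind its near end. The opening is 14 mm. Descending.

Emit:
{"fn": "servo_tool", "kwargs": {"series": [{"offset":[-0.001,0,0.02],"twist":[0,0,0]},{"offset":[-0.001,0,0.045],"twist":[0,0,0]},{"offset":[-0.001,0,0.07],"twist":[0,0,0]},{"offset":[-0.001,0,0.09],"twist":[0,0,0]},{"offset":[-0.001,0,0.101],"twist":[0,0,0]},{"offset":[-0.001,0,0.104],"twist":[0,0,0]},{"offset":[-0.001,0,0.104],"twist":[0,0,0]}]}}

```text
time: 7.72
eef_pos: [0.4144, 0.0897, 0.036]
orientation: [[0.998, -0.06, -0.002], [-0.06, -0.998, 0.001], [-0.002, -0.0, -1.0]]
ft_force: [-0.2, 0.2, 0.8]
opening: 0.014
```

```bash
python3 - <<'E'
from plant import read_camera,monitor
import cv2,numpy as np
for n,(x0,y0,x1,y1) in(("side",(230,100,430,250)),):
    c,d=read_camera(n); cv2.imwrite(f"pics/{n}7.png",cv2.resize(c[y0:y1,x0:x1,::-1],None,fx=4,fy=4))
E
python3 go.py .579 .0795 .037 -.061
```

```text
t 7.7667 p [0.4151 0.0897 0.0369] yaw -0.0602 F [-0.12 -0.38 -0.89] open 0.014220213404410691
offset [ 0.1642  0.0003 -0.    ] twist [-0.0005 -0.0004  0.0008]
```

View pics/side7.png

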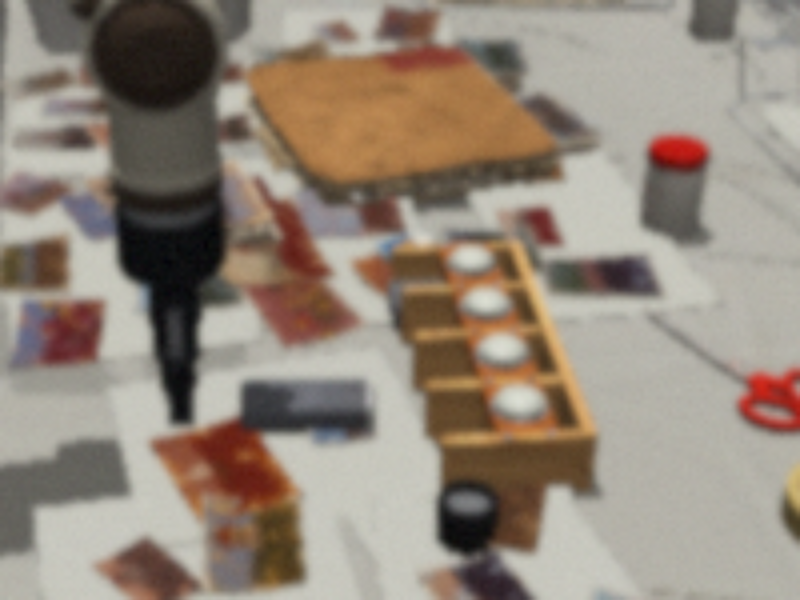

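The fingertips are down behind the near end, tip at about (180,420) and weight at (243–372, 380–432). Pushing gently at first.

Emit:
{"fn": "servo_tool", "kwargs": {"series": [{"offset":[0.007,0,0],"twist":[0,0,0]},{"offset":[0.014,0,0],"twist":[0,0,0]},{"offset":[0.021,0,0],"twist":[0,0,0]},{"offset":[0.027,0,0],"twist":[0,0,0]},{"offset":[0.033,0,0],"twist":[0,0,0]},{"offset":[0.039,0,0],"twist":[0,0,0]},{"offset":[0.045,0,0],"twist":[0,0,0]},{"offset":[0.052,0,0],"twist":[0,0,0]},{"offset":[0.059,0,0],"twist":[0,0,0]},{"offset":[0.066,0,0],"twist":[0,0,0]},{"offset":[0.073,0,0],"twist":[0,0,0]},{"offset":[0.08,0,0],"twist":[0,0,0]}]}}

```text
time: 8.77
eef_pos: [0.493, 0.0852, 0.0362]
orientation: [[0.998, -0.06, -0.004], [-0.06, -0.998, 0.001], [-0.004, -0.0, -1.0]]
ft_force: [-5.7, 0.3, 3.2]
opening: 0.0143
```

```bash
python3 - <<'E'
from plant import read_camera,monitor
import cv2,numpy as np
for n,(x0,y0,x1,y1) in(("side",(230,100,430,250)),("top",(225,130,375,250))):
    c,d=read_camera(n); cv2.imwrite(f"pics/{n}8.png",cv2.resize(c[y0:y1,x0:x1,::-1],None,fx=4,fy=4))
E
python3 go.py .579 .0795 .037 -.061
```

```text
t 8.8667 p [0.4948 0.0849 0.0367] yaw -0.0601 F [-0.58 -0.34 -0.41] open 0.014094695789593619
offset [ 0.0844  0.0004 -0.0003] twist [-0.0004 -0.0003  0.0009]
```

View pics/side8.png

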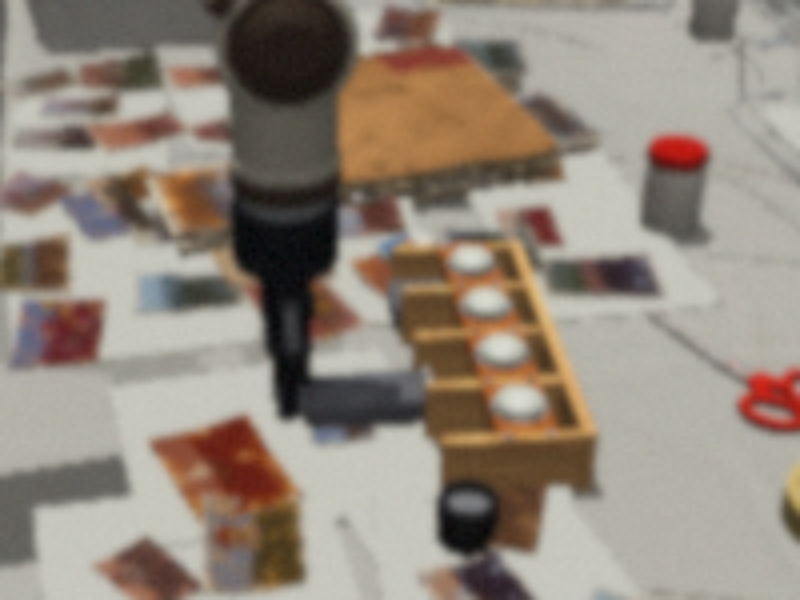

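View pics/top8.png

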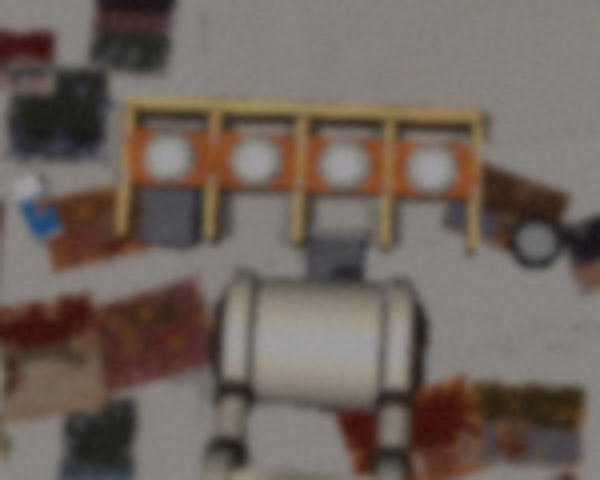

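The weight's front has reached the gap mouth (top zoom: weight 306–366, dividers at ~299 and ~386). It sits about 4 mm left of the middle and is clear of both noses. I'll continue with a slight drift to the right.

Emit:
{"fn": "servo_tool", "kwargs": {"series": [{"offset":[0.006,0.001,0],"twist":[0,0,0]},{"offset":[0.011,0.001,0],"twist":[0,0,0]},{"offset":[0.017,0.002,0],"twist":[0,0,0]},{"offset":[0.022,0.002,0],"twist":[0,0,0]},{"offset":[0.028,0.003,0],"twist":[0,0,0]},{"offset":[0.033,0.003,0],"twist":[0,0,0]},{"offset":[0.039,0.003,0],"twist":[0,0,0]},{"offset":[0.044,0.003,0],"twist":[0,0,0]},{"offset":[0.05,0.003,0],"twist":[0,0,0]}]}}

```text
time: 9.62
eef_pos: [0.5442, 0.079, 0.0367]
orientation: [[0.998, -0.06, -0.0], [-0.06, -0.998, 0.0], [-0.0, -0.0, -1.0]]
ft_force: [-2.1, 1.4, -1.4]
opening: 0.0141
```

```bash
python3 - <<'E'
from plant import read_camera,monitor
import cv2,numpy as np
for n,(x0,y0,x1,y1) in(("side",(230,100,430,250)),("top",(225,130,375,250))):
    c,d=read_camera(n); cv2.imwrite(f"pics/{n}9.png",cv2.resize(c[y0:y1,x0:x1,::-1],None,fx=4,fy=4))
E
python3 go.py .579 .0795 .037 -.061
```

```text
t 9.7167 p [0.5457 0.0787 0.0374] yaw -0.0602 F [ 0.55 -0.14 -0.11] open 0.01408985431194388
offset [ 0.0332 -0.0028  0.0005] twist [-0.0003 -0.0032  0.0008]
```

View pics/side9.png

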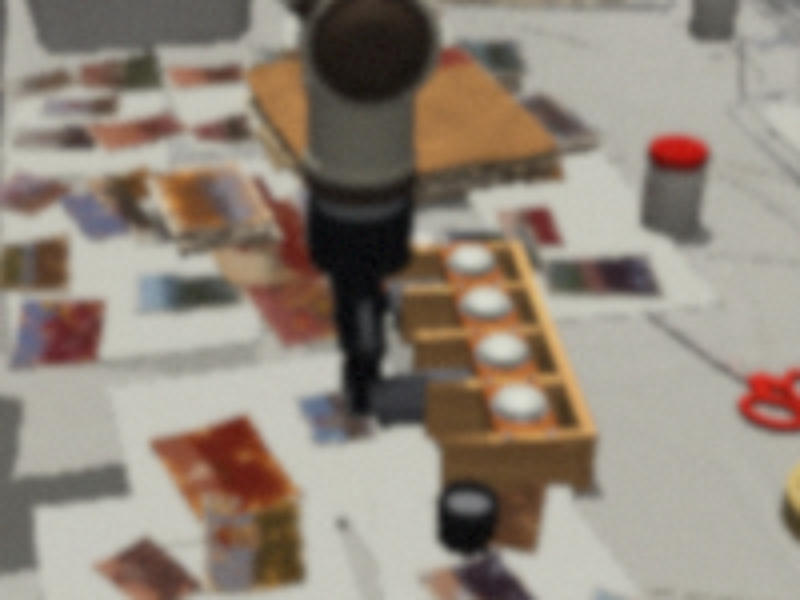

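View pics/top9.png

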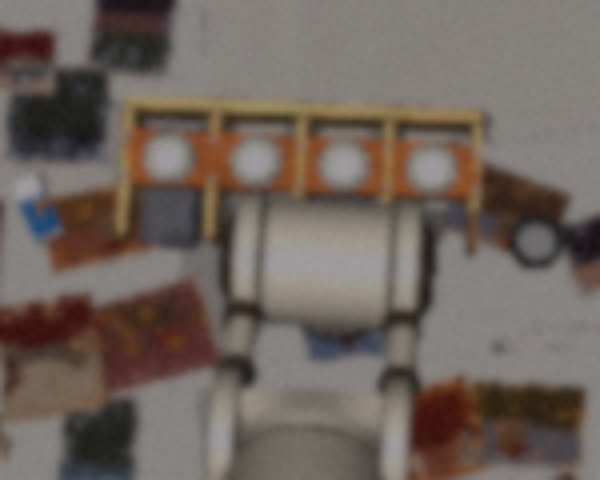

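The weight is about 2/3 of the way in, flat and in the third gap. About 33 mm remain, so I'll push 30 mm now and feel for the wall after that.

Emit:
{"fn": "servo_tool", "kwargs": {"series": [{"offset":[0.005,0,0],"twist":[0,0,0]},{"offset":[0.01,0,0],"twist":[0,0,0]},{"offset":[0.015,0,0],"twist":[0,0,0]},{"offset":[0.019,0,0],"twist":[0,0,0]},{"offset":[0.023,0,0],"twist":[0,0,0]},{"offset":[0.026,0,0],"twist":[0,0,0]},{"offset":[0.029,0,0],"twist":[0,0,0]}]}}

```text
time: 10.3
eef_pos: [0.5727, 0.0773, 0.037]
orientation: [[0.998, -0.06, -0.001], [-0.06, -0.998, 0.0], [-0.001, -0.0, -1.0]]
ft_force: [-7.0, 0.1, 3.8]
opening: 0.0139
```

Emit:
{"fn": "servo_tool", "kwargs": {"series": [{"offset":[0.001,0,0],"twist":[0,0,0]},{"offset":[0.002,0,0],"twist":[0,0,0]},{"offset":[0.003,0,0],"twist":[0,0,0]}]}}

```text
time: 10.55
eef_pos: [0.5755, 0.0771, 0.037]
orientation: [[0.998, -0.06, -0.001], [-0.06, -0.998, 0.0], [-0.001, -0.0, -1.0]]
ft_force: [-6.0, 0.6, 3.9]
opening: 0.014
```

```bash
python3 - <<'E'
from plant import read_camera,monitor
import cv2,numpy as np
for n,(x0,y0,x1,y1) in(("side",(290,130,410,220)),):
    c,d=read_camera(n); cv2.imwrite(f"pics/{n}10.png",cv2.resize(c[y0:y1,x0:x1,::-1],None,fx=6,fy=6))
E
python3 go.py .579 .077 .037 -.061
```

```text
t 10.6 p [0.5758 0.0771 0.0371] yaw -0.0599 F [-5.06  0.69  2.39] open 0.01378653504523257
offset [ 0.0032 -0.0001  0.0001] twist [-0.0004  0.0001  0.0011]
```

View pics/side10.png

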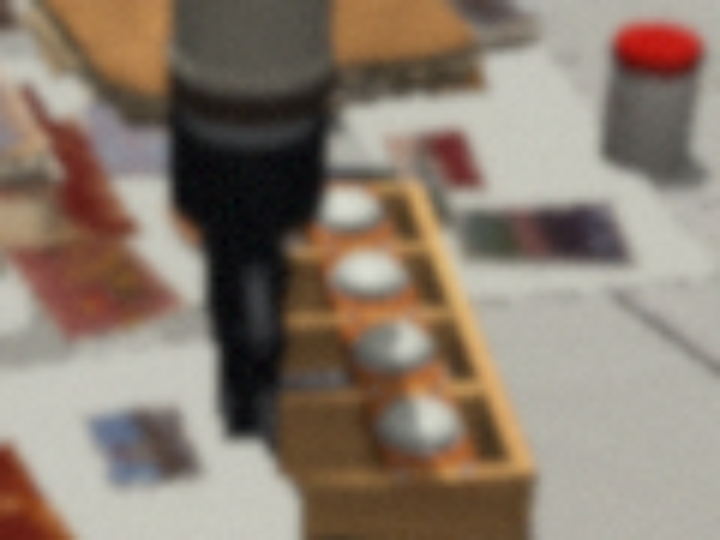

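It's nearly home: the weight's top shows at about (310,380) inside gap 3, and the push force is a steady ~6 N of sliding. I'll feel forward for the wall in millimetres.

Emit:
{"fn": "servo_tool", "kwargs": {"series": [{"offset":[0.001,0,0],"twist":[0,0,0]},{"offset":[0.002,0,0],"twist":[0,0,0]},{"offset":[0.003,0,0],"twist":[0,0,0]}]}}

```text
time: 10.85
eef_pos: [0.5785, 0.077, 0.037]
orientation: [[0.998, -0.06, -0.001], [-0.06, -0.998, 0.0], [-0.001, -0.0, -1.0]]
ft_force: [-5.9, -0.1, 4.1]
opening: 0.0141
```

Emit:
{"fn": "servo_tool", "kwargs": {"series": [{"offset":[0.001,0,0],"twist":[0,0,0]},{"offset":[0.002,0,0],"twist":[0,0,0]}]}}

```text
time: 11.02
eef_pos: [0.5791, 0.077, 0.0368]
orientation: [[0.998, -0.06, -0.004], [-0.06, -0.998, 0.001], [-0.005, -0.0, -1.0]]
ft_force: [-13.1, 0.7, 8.5]
opening: 0.0142
```

Emit:
{"fn": "servo_tool", "kwargs": {"series": [{"offset":[0.001,0,0],"twist":[0,0,0]},{"offset":[0.001,0,0],"twist":[0,0,0]},{"offset":[0.001,0,0],"twist":[0,0,0]}]}}

```text
time: 11.27
eef_pos: [0.5791, 0.077, 0.0365]
orientation: [[0.998, -0.06, -0.007], [-0.059, -0.998, 0.001], [-0.007, -0.0, -1.0]]
ft_force: [-13.1, 0.3, 9.9]
opening: 0.014
```

The tool stalled at x = 0.579, where the wall contact was predicted, and force doubled to 13 N. I'll back off horizontally, then rise.

Emit:
{"fn": "servo_tool", "kwargs": {"series": [{"offset":[-0.005,0,0],"twist":[0,0,0]},{"offset":[-0.015,0,0],"twist":[0,0,0]},{"offset":[-0.03,0,0],"twist":[0,0,0]},{"offset":[-0.05,0,0],"twist":[0,0,0]},{"offset":[-0.07,0,-0.01],"twist":[0,0,0]},{"offset":[-0.09,0,-0.03],"twist":[0,0,0]},{"offset":[-0.12,0,-0.06],"twist":[0,0,0]},{"offset":[-0.15,0,-0.09],"twist":[0,0,0]},{"offset":[-0.18,0,-0.12],"twist":[0,0,0]},{"offset":[-0.2,0,-0.14],"twist":[0,0,0]},{"offset":[-0.21,0,-0.15],"twist":[0,0,0]},{"offset":[-0.21,0,-0.15],"twist":[0,0,0]}]}}

```text
time: 12.27
eef_pos: [0.3735, 0.0893, 0.19]
orientation: [[0.998, -0.06, 0.01], [-0.06, -0.998, -0.0], [0.01, -0.0, -1.0]]
ft_force: [0.8, 0.1, -0.2]
opening: 0.0142
```

```bash
python3 - <<'E'
from plant import read_camera,monitor,camera_info
import cv2,numpy as np
for n,(x0,y0,x1,y1) in(("side",(270,120,400,220)),("top",(225,140,375,220))):
    c,d=read_camera(n); cv2.imwrite(f"pics/{n}11.png",cv2.resize(c[y0:y1,x0:x1,::-1],None,fx=5,fy=5))
    i=camera_info(n);np.savez(f"pics/{n}11.npz",c=c,d=d,K=i["mtx"],p=i["position"],R=i["rotation"])
from h import *
O=np.array([.5964,.1125]);X=np.array([.998,-.061]);Y=np.array([.061,.998])
P=lambda a,b,h:[*(O+a*X+b*Y),h]
pts=[P(-.004,-.034+e,.026) for e in(.022,-.022)]
print("expected near corners top",((proj(ld("top11"),pts)-[225,140])*5).round(),"side",((proj(ld("side11"),pts)-[270,120])*5).round())
E
python3 go.py .579 .077 .037 -.061
```

```text
expected near corners top [[391. 256.]
 [461. 259.]] side [[314. 362.]
 [325. 403.]]
t 12.3667 p [0.3734 0.0891 0.1873] yaw -0.0602 F [-0.56  0.55 -0.17] open 0.014247163317831959
offset [ 0.2053 -0.0003  0.1513] twist [-0.0003 -0.0045  0.0008]
```

View pics/top11.png

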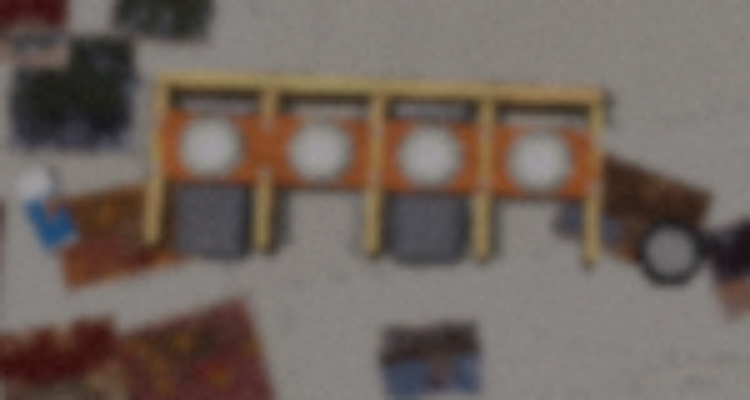

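View pics/side11.png

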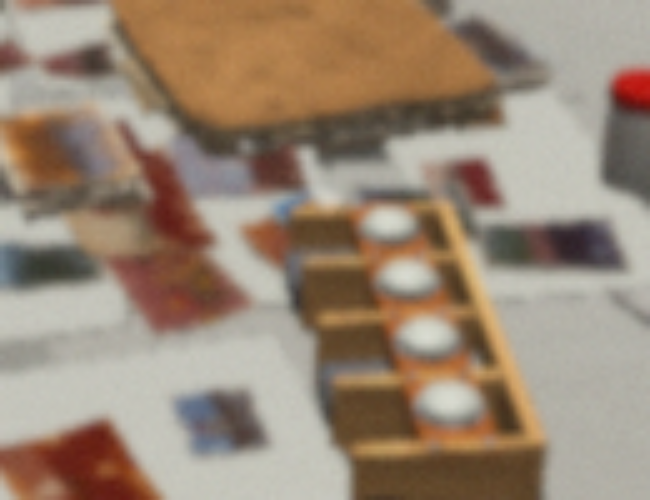

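The weight's near end shows at (388–465, ~260) against an expected (391–461, 256–259). It stands out as far as the stored one, centred between the dividers, and all four studs are up. I'm handing in.

```bash
python3 -c "
from plant import env
print(env.sign_off())"
```

```text
the job is handed in; nothing more can be done
None
```

I pressed studs 1, 2 and 3 in turn with the closed fingertips. Then, with the fingers 14 mm apart, I pushed the loose weight along the table into the third gap until it met the back wall, backed off, rose clear and handed the job in at about 12 s. I did not touch the fourth stud.

- **Studs:** they pushed back with about 2.2, 2.6 and 3.0 N and each looked lower than its neighbours while pressed. In the last pictures all four are up.
- **Weight:** the tool stalled at x = 0.579 m, the predicted wall contact, with the force up from 6 to 13 N. The weight's near end then showed within about 1 px of where it should be in the top view, straight between the dividers.
- **Rest of the table:** the stored weight, eraser and loupe look unmoved in the last pictures. The prints and pencil were not in that frame or not checked again, but the arm did not go near them.
- **Disagreements:** the two cameras differed by about 3–4 mm in y, so I averaged them. One travel move ended 8 mm short and I corrected it before the first press. One move call was refused for a missing twist, with no effect.

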